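# Reset the bench power box under its push-latch cover

## Task

The breaker in the grey bench power box has tripped. Press its flush cover in near the pad and let go so that it pops fully open, push the round button inside fully down, then push the cover back down and press it home so that it latches flush again. Use the fingertips only: do not pinch the cover or hook it from its inside, do not press the square button, and neither lift nor push away the things standing around the box.

Things in the scene. Friction and masses are not known exactly. Their poses are not given: they have to be found in the camera images.
- powerbox: Grey bench power box fixed to the table, 170 (its x) x 190 (its y) x 75 mm high, walls 15 mm; origin under its centre, z up. A flush aluminium cover, hinged along the +y side, fills its 140 x 160 mm top opening. The well below it (60 mm deep) holds two plungers side by side along x, some 40 mm from the centre towards -y.
- cover (a joint): Angle of the push-latch cover, rad: 0 (+-0.02) shut and latched, 1.45 fully open, below 0 pushed in (hard stop -0.052). A spring opens it, 4 to 5 N at the pad, more when moved fast. From shut: push past -0.035 (4.5 mm at the pad), let go: it springs open in 1 to 2 s. From open: push down past -0.035, let go: it latches at 0. A shallower push changes nothing; one more push releases it again.
- cover_pad (a point): Centre of the 28 mm dark round pad on the outer face of the cover, 123 mm from the hinge line, at mid-width. It turns with the cover: z points out of the outer face, y towards the hinge. The cover is 136 mm wide (x), 6 mm thick, its free edge 155 mm from the hinge.
- cover_hinge (a point): Mid-point of the hinge line, fixed to the box, 78 mm from its centre towards +y, 72.5 mm above the table (2.5 mm under the outer face of the shut cover); axes as the box, x along the hinge. The open cover stands up from here leaning to -y: its free edge is then 19 mm to the -y side and 154 mm above.
- reset_top (a point): Centre of the top of the ROUND plunger (30 mm across, the tripped reset button) in its round black base; 45 mm above the table when out. z up. It is on the box's +x or -x side, 32 mm from the middle, the square one on the other.
- reset (a joint): How far the round reset plunger is pushed in, m: 0 = out (tripped), 0.008 = fully in against its stop. It moves at about 3 N (more when moved fast) and stays where it is left.
- test_top (a point): Centre of the top of the SQUARE plunger (27 mm wide) beside the round one, 64 mm from it; 45 mm above the table. Not to be pressed.
- test (a joint): How far the square plunger is pushed in, m: 0 = out, 0.008 = in; moves at about 3 N and stays.
- collar: short steel pipe collar, 60 mm across, 40 mm high; origin under its centre. A bystander: leave it where it is.
- punch: upright steel drift punch, 26 mm across, 90 mm high; origin under its centre. A bystander: leave it where it is.
- offcut: dark steel bar offcut 60 x 40 x 30 mm; origin under its centre. A bystander: leave it where it is.
- jar: closed glass jar, 60 mm across, 75 mm high; origin under its centre. A bystander: leave it where it is.
- chisel: small hand tool with a wooden handle, 160 mm long, lying flat along its x axis; origin under its middle. A bystander: leave it where it is.

How it is judged (in metres and radians):
On the way, in this order (a step that is already met when the one before it is completed fails the run):
1. the latched cover is pressed in below flush (value of joint cover below -0.015 rad).
2. the cover has popped fully open (value of joint cover above 1.3 rad), for 0.1 s.
3. the round button is pushed fully down while the cover is open (value of joint reset above 0.0065 m and value of joint cover above 1 rad), for 0.1 s.
4. the cover is pressed in below flush again (value of joint cover below -0.015 rad).
At the end, for the whole second after the job is handed in: The cover is latched flush (hinge between -0.012 and 0.03 rad) with nothing holding it, the round button is in by more than 6 mm of 8, the square button is out (pushed in less than 3 mm), and the bystanders are at rest (value of joint cover between -0.012 and 0.03 rad and value of joint reset above 0.006 m and value of joint test below 0.003 m and linear speed of each of collar, punch, offcut, jar, chisel below 0.02 m/s); the robot touches nothing.
It fails at once if the square button is pressed (3 mm or more) (value of joint test above 0.003 m).
It fails at once if the cover is pinched, hooked or pushed from its inside (over 3 N on the inner face) (contact force between cover_c1 and the fingers above 3 N).
It fails at once if a bystander is lifted, carried or shoved more than 25 mm (distance of any of collar, punch, offcut, jar, chisel from where it was at the start of the episode above 0.025 m).
It also fails if it takes over 51 s, if anything falls off the work surface, if the arm or the gripper's body presses on something with over 40 N, if the wrist force passes 120 N, or if a joint passes its speed limit or range.

## Robot

A 6-joint arm with a two-finger parallel gripper is mounted at the origin on the work surface. World frame = base frame: x ahead of the robot, y to its left, z up, the work surface at z = 0. Lengths are in mm, angles in rad, forces in N, time in s.
With the tool pointing down it reaches from about 375 to 975 mm from the base axis. Payload 3.8 kg.
Tool frame: the origin (TCP) lies at the very end of the fingers, on their centre line; the grasp point (between the pads) lies 19 mm behind it (env.pinch_z is the z of the grasp point in the tool frame, in mm); z points along the fingers, x is the direction in which the jaws open and shut, and the axes are right-handed (so a half turn about z gives the same grasp; the last joint's range is limited). The gripper opens to 85 mm and grips with 20 to 120 N. Pads are 22 mm wide; open, the fingers measure 114 mm over their backs; the gripper's body (76 mm by 85 mm) begins 54 mm behind the grasp point. The pads swing forward as they close: fully open they stand 13 mm farther back than shut.
Start: joints at [-1.29, 0.264, 1.604, -0, 1.274, -0.037], TCP at [210.917, -641.196, 231.28] pointing down, gripper open.
Joint ranges: [-2.63, 2.63], [-0.94, 2.18], [0.31, 2.57], [-1.31, 4.45], [0, 2.66], [-2.55, 2.55]. Speed limits (rad/s): [2.57, 2.57, 3.14, 3.14, 3.14, 3.14].

## Interface

Orientations are given as a unit quaternion [x, y, z, w].
In Python, from cell import env gives the robot as it stands.
- The arm moves only by the tool apply_moves, never from a script. Its argument "plan" is a list of rows, each a list of 7 numbers: the shift along the tool's x, y, z in mm, then the turn, a rotation vector about the tool's x, y, z in degrees, then the closure, from 0 (fully open) to 1 (shut). In form: [[dx, dy, dz, ax, ay, az, hand], ...]. A call has 1 to 10 rows; each row is the pose to reach, as a shift and turn from the pose measured when the call began, along the tool's axes at that moment; what a row does not reach only later rows make up. A row lasts 1/8 s, in which the tool goes at most 62.5 mm and 10.7 degrees, less where a joint would pass 70% of its speed; a pose out of reach is approached as far as the arm can. A call with a gripper value outside its range is refused whole. The fingers move at their own pace and stop on an object; "squeeze" is the grip in N (left out, the last holds). Time passes only in rows, so rows that repeat a pose let the fingers close. It gives the time, the measured TCP pose, the force and the opening at its end, in the units of the state.
- env.observe(): the state, without advancing time (a new reading comes with each control period).
- env.get_image(name): name is "side" or "top"; returns the picture (384x512x3 uint8, blue, green, red); there is no depth.
- env.camera_model(name): a dict with "camera_matrix" (3x3 intrinsics, pixels), "view" (4x4, takes a point from world to camera coordinates). Camera axes: x right, y down, z forward; pixel columns grow to the right and rows downward; lengths in mm; the calibration is good to about 2 mm. A picture is of the moment at which its call begins. camera_model takes no time and is no camera call.
- env.sign_off(): hands the job in, once; it reports no verdict.
The state is a dict: "time_s": time; "joints": joint angles; "qvel": joint speeds; "effort": joint torques, N m; "position": TCP position; "ee_rot": TCP orientation; "ft_force": force on the tool from outside, world axes, zero at the start; "wrist_torque": the same for the moment, N m; "gripper_width": opening from 0.0 (shut) to 1.0 (fully open).
Only numpy, scipy, OpenCV 4.12 (cv2) and the standard library are available. Lean on these libraries where they do the work, as an engineer would, in place of code of your own. Each camera call takes 0.05 s, during which the arm holds its last target.

## Working session

There is one attempt and no reset: what is moved stays moved. The work goes in short steps, Python scripts to look and compute and a tool call to move; the robot and the scene stay as the last step left them, time stands still between calls to the robot, and variables do not carry over. Pictures are saved under pics/ and viewed, and the job is handed in when it is done.

Besides the shell and the picture viewer there is one more tool, called after "Request:" as a command line: name --pt "numbers of a row" for each row, then --argument value for the rest. apply_moves: Moves the arm, as the interface text tells. Its arguments: {"type":"object","properties":{"plan":{"type":"array","items":{"type":"array","items":{"type":"number"}}},"squeeze":{"type":"number"}},"required":["plan"]}

```bash
ls; mkdir -p pics; python3 - <<'E'
from cell import env
import cv2
print(env.observe())
for n in("side","top"):
    im=env.get_image(n); cv2.imwrite(f"pics/{n}0.png",im)
    print(env.camera_model(n))
E
```

```text
pics
{'time_s': 0.0, 'joints': array([-1.28991289e+00,  2.64740260e-01,  1.60537951e+00, -1.11094154e-05,
        1.27370730e+00, -3.68885310e-02]), 'qvel': array([-0.00033856,  0.00161181,  0.00056387, -0.00095486,  0.00019179,
        0.0009544 ]), 'effort': array([-3.23422501e-03, -5.15121174e+01, -3.67320585e+01, -4.70487739e-04,
        1.28955589e-02,  6.94698571e-06]), 'position': array([ 210.70221292, -640.49693288,  229.96774447]), 'ee_rot': array([ 8.10077873e-01, -5.86321236e-01, -8.83522825e-04, -6.83794716e-04]), 'ft_force': array([-0.80276693,  0.16239501, -0.12537223]), 'wrist_torque': array([ 0.01711863, -0.01169509,  0.02682419]), 'gripper_width': 1.0003439007329178}
{'camera_matrix': array([[393.02320933,   0.        , 251.51173522],
       [  0.        , 393.02320933, 188.48267035],
       [  0.        ,   0.        ,   1.        ]]), 'view': array([[ 9.81534457e-01, -1.89909374e-01, -2.29028301e-02,
        -5.78547098e+02],
       [-1.44856712e-01, -6.59754653e-01, -7.37387504e-01,
         1.69751677e+02],
       [ 1.24926550e-01,  7.27088871e-01, -6.75081573e-01,
         8.40290170e+02],
       [ 0.00000000e+00,  0.00000000e+00,  0.00000000e+00,
         1.00000000e+00]])}
{'camera_matrix': array([[401.27973065,   0.        , 250.78503417],
       [  0.        , 401.27973065, 192.35982612],
       [  0.        ,   0.        ,   1.        ]]), 'view': array([[ 7.30451260e-02, -9.97318842e-01, -4.42012469e-03,
         2.56796891e+01],
       [-9.76232203e-01, -7.05925543e-02, -2.04908215e-01,
         6.28268930e+02],
       [ 2.04046796e-01,  1.92826145e-02, -9.78771212e-01,
         7.66723320e+02],
       [ 0.00000000e+00,  0.00000000e+00,  0.00000000e+00,
         1.00000000e+00]])}
```

View pics/side0.png

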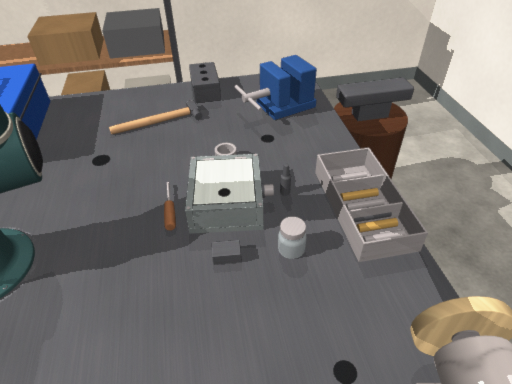

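View pics/top0.png

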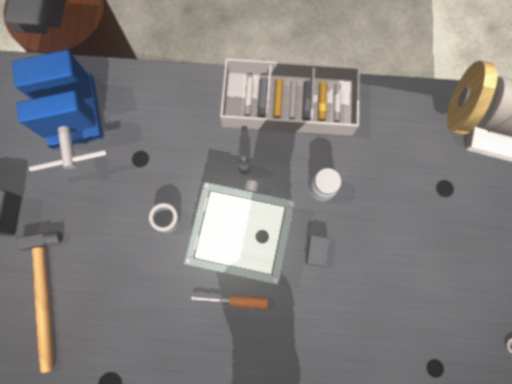

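```bash
python3 - <<'E'
import cv2
im=cv2.imread("pics/top0.png")[135:320,140:360]; cv2.imwrite("pics/top0c.png",cv2.resize(im,None,fx=3.5,fy=3.2,interpolation=cv2.INTER_CUBIC))
im=cv2.imread("pics/side0.png")[130:280,150:330]; cv2.imwrite("pics/side0c.png",cv2.resize(im,None,fx=4,fy=4,interpolation=cv2.INTER_CUBIC))
E
```

```text
(no output)
```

View pics/top0c.png

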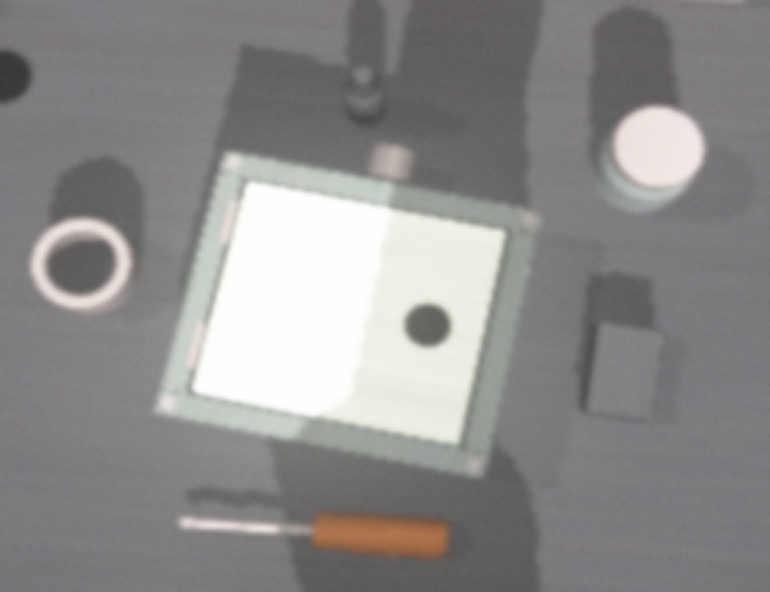

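View pics/side0c.png

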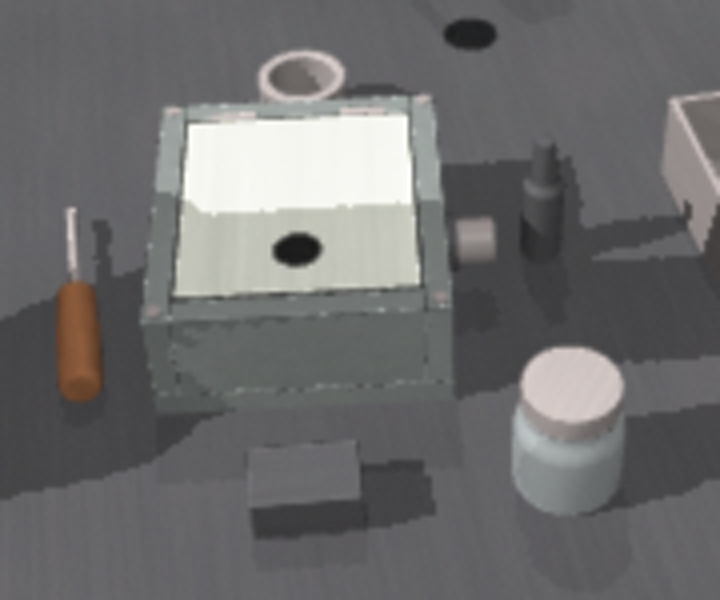

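```bash
cat > h.py <<'E'
import numpy as np
from cell import env
def cam(n):
    m=env.camera_model(n); return m["camera_matrix"],m["view"]
def ray(n,uv,z):
    K,V=cam(n); R=V[:3,:3];t=V[:3,3]
    d=R.T@np.linalg.solve(K,[uv[0],uv[1],1]); c=-R.T@t
    return c+d*(z-c[2])/d[2]
def proj(n,p):
    K,V=cam(n); q=K@(V[:3,:3]@np.array(p)+V[:3,3]); return q[:2]/q[2]
E
python3 - <<'E'
from h import *
T=lambda u,v:(140+u/3.5,135+v/3.2); S=lambda u,v:(150+u/4,130+v/4)
# order: back(+y)-left(-x), back right(+x), front right, front left
top=[T(157,412),T(228,153),T(541,213),T(484,478)]
sid=[S(163,107),S(432,96),S(453,300),S(143,315)]
for n,c,pad in(("top",top,T(428,325)),("side",sid,S(297,249))):
    P=np.array([ray(n,x,75) for x in c]); print(n);print(P.round(1), P.mean(0).round(1))
    print("sides",np.linalg.norm(np.diff(np.vstack([P,P[:1]]),axis=0),axis=1).round(1))
    ex=(P[1]+P[2]-P[0]-P[3]); ey=(P[0]+P[1]-P[2]-P[3])
    print("yaw",np.degrees(np.arctan2(ex[1],ex[0])),np.degrees(np.arctan2(-ey[0],ey[1])),"pad",ray(n,pad,75).round(1))
for nm,uv,z in(("jar",T(658,147),75),("collar",T(82,264),40),("punch",T(363,75),90),("offcut",T(625,370),30),("chH",T(448,540),10),("chT",T(180,522),10)):
    print(nm,ray("top",uv,z).round(0))
for nm,uv,z in(("jar",S(572,380),75),("collar",S(302,76),40),("punch",S(544,145),90),("offcut",S(303,472),30)):
    print(nm,ray("side",uv,z).round(0))
E
```

```text
top
[[469.6 190.4  75. ]
 [635.9 166.2  75. ]
 [610.  -19.3  75. ]
 [443.4   4.   75. ]] [539.7  85.3  75. ]
sides [168.1 187.4 168.2 188.2]
yaw -8.126946746346903 -7.971578379050506 pad [534.2  41.5  75. ]
side
[[472.5 190.5  75. ]
 [639.7 164.6  75. ]
 [614.1 -15.8  75. ]
 [447.6   8.6  75. ]] [543.5  87.   75. ]
sides [169.1 182.2 168.3 183.6]
yaw -8.588528732934552 -7.926094400684072 pad [536.7  42.7  75. ]
jar [658. -86.  75.]
collar [563. 252.  40.]
punch [689.  90.  90.]
offcut [518. -79.  30.]
chH [401.  19.  10.]
chT [401. 180.  10.]
jar [662. -86.  75.]
collar [567. 250.  40.]
punch [691.  85.  90.]
offcut [519. -80.  30.]
```

The top view shows the box with its hinge on the image-left side, which is world +y. The pad is at (262,236). Both cameras agree to within 4 mm: the box centre is near (541.5, 86) with yaw −8.1°, and the pad near (535, 42).

```bash
cat >> h.py <<'E'
from scipy.spatial.transform import Rotation as Rn
C=np.array([541.5,86.,0]); YAW=np.radians(-8.1)
B=np.array([[np.cos(YAW),-np.sin(YAW),0],[np.sin(YAW),np.cos(YAW),0],[0,0,1.]])
def w(p): return C+B@np.array(p,float)
def b(p): return B.T@(np.array(p)-C)
RT=B@np.diag([1.,-1,-1])   # tool down, tool x along box x
def rows(targets):          # box-frame TCP points -> shifts/turn from present pose
    o=env.observe(); R=Rn.from_quat(o["ee_rot"]); p=o["position"]
    rv=np.degrees((R.inv()*Rn.from_matrix(RT)).as_rotvec())
    print("t",round(o["time_s"],2),"box",b(p).round(1),"F",o["ft_force"].round(1),"turn",rv.round(1),"grip",round(o["gripper_width"],2))
    for t in targets: print(np.r_[R.inv().apply(w(t)-p)].round(1), t)
E
python3 - <<'E'
from h import *
rows([(0,-45,230),(0,-45,100),(0,-45,85)])
E
```

```text
t 0.1 box [-225.1 -765.9  230.1] F [-0.3 -0.1 -0.3] turn [ -0.1   0.1 -63.7] grip 1.0
[-546.5 -521.3    1.3] (0, -45, 230)
[-546.2 -521.2  131.3] (0, -45, 100)
[-546.2 -521.2  146.3] (0, -45, 85)
```

Request:
apply_moves --pt "-40 -38 0 0 0 -5 1" --pt "-85 -80 0 0 0 -12 1" --pt "-128 -122 0 0 0 -19 1" --pt "-171 -163 0 0 0 -26 1" --pt "-214 -204 0 0 0 -33 1" --pt "-257 -245 0 0 0 -40 1" --pt "-300 -286 0 0 0 -46 1" --pt "-343 -327 0 0 0 -52 1" --pt "-386 -368 0 0 0 -58 1" --pt "-429 -409 0 0 0 -63.7 1"

```text
time_s: 1.35
position: [465.4, -103.3, 230.8]
ee_rot: [0.998, -0.069, -0.0, -0.001]
ft_force: [1.7, -0.2, 0.3]
gripper_width: 0.001
```

```bash
python3 - <<'E'
from h import *
rows([(0,-45,200),(0,-45,130),(0,-45,95)])
E
```

```text
t 1.35 box [ -48.6 -198.2  230.8] F [ 1.7 -0.2  0.3] turn [-0.1  0.   0.2] grip 0.0
[  49.2 -152.9   31. ] (0, -45, 200)
[  49.2 -152.8  101. ] (0, -45, 130)
[  49.2 -152.8  136. ] (0, -45, 95)
```

Request:
apply_moves --pt "16 -50 20 0 0 0 1" --pt "33 -102 60 0 0 0 1" --pt "49 -153 110 0 0 0 1" --pt "49 -153 136 0 0 0 1" --pt "49 -153 142 0 0 0 1" --pt "49 -153 142 0 0 0 1"

```text
time_s: 2.1
position: [534.6, 41.2, 89.1]
ee_rot: [0.998, -0.069, -0.001, -0.001]
ft_force: [0.4, -0.2, 0.1]
gripper_width: 0.001
```

```bash
python3 - <<'E'
from h import *
import cv2
rows([(0,-45,76),(0,-45,68)])
for n,s in(("top",(slice(135,320),slice(140,360))),("side",(slice(80,280),slice(130,330)))):
    cv2.imwrite(f"pics/{n}1.png",cv2.resize(env.get_image(n)[s],None,fx=3,fy=3,interpolation=cv2.INTER_CUBIC))
E
```

```text
t 2.1 box [ -0.5 -45.3  89.1] F [ 0.4 -0.2  0.1] turn [-0.1  0.1  0.2] grip 0.0
[ 0.5 -0.3 13.1] (0, -45, 76)
[ 0.6 -0.3 21.1] (0, -45, 68)
```

View pics/side1.png

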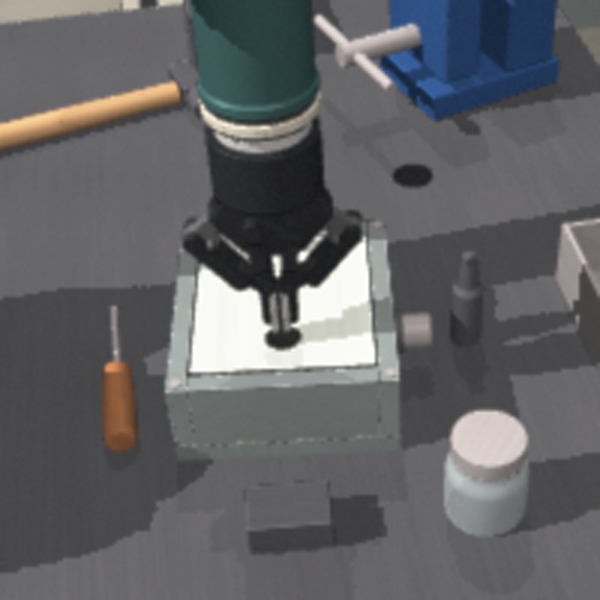

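View pics/top1.png

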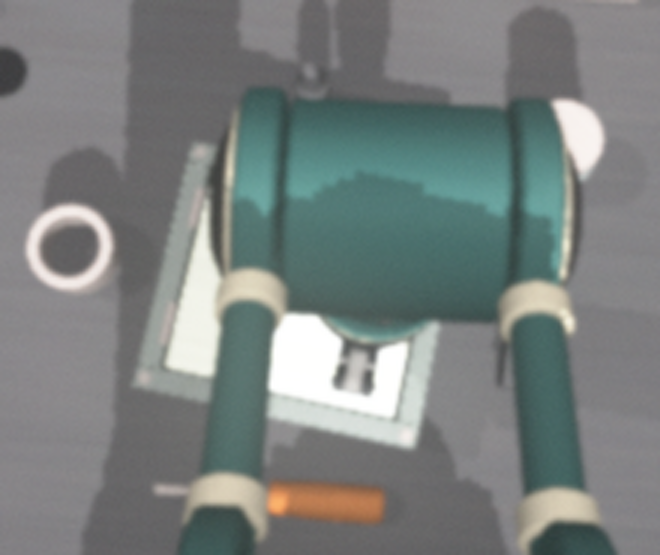

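```bash
python3 - <<'E'
from h import *
T=lambda u,v:(140+u/3,135+v/3)
for z in (250,300,350,400,450):
    print(z,*[ray("top",T(*q),z).round(0)[:2] for q in((213,200),(580,205),(397,205),(397,95),(397,315))])
print(env.observe()["joints"])
E
```

```text
250 [566. 130.] [578. -65.] [571.  32.] [631.  36.] [513.  28.]
300 [558. 124.] [568. -55.] [562.  34.] [617.  37.] [508.  31.]
350 [549. 118.] [558. -46.] [552.  36.] [603.  39.] [504.  33.]
400 [540. 112.] [549. -36.] [543.  38.] [589.  40.] [499.  35.]
450 [531. 106.] [539. -27.] [534.  39.] [575.  42.] [494.  37.]
[0.02879892 0.13617186 2.03392711 0.0020855  0.96915016 0.16665702]
```

The wrist clears the open cover (226 mm): its centre is about 340 mm above the TCP, with a radius of 45 mm. The side view shows the tip just above the pad at crop (283,335), so I'll press now in small steps.

Request:
apply_moves --pt "0.5 0 9 0 0 0 1" --pt "0.5 0 13 0 0 0 1" --pt "0.5 0 16 0 0 0 1" --pt "0.5 0 18 0 0 0 1" --pt "0.5 0 20 0 0 0 1" --pt "0.5 0 20.5 0 0 0 1"

```text
time_s: 2.95
position: [536.8, 40.6, 70.4]
ee_rot: [0.998, -0.069, 0.001, -0.001]
ft_force: [-1.6, -2.8, 2.6]
gripper_width: 0.003
```

Request:
apply_moves --pt "0 0 0.5 0 0 0 1" --pt "0 0 1 0 0 0 1"

```text
time_s: 3.2
position: [536.8, 40.7, 69.4]
ee_rot: [0.998, -0.069, 0.001, -0.001]
ft_force: [-0.9, -1.9, 4.5]
gripper_width: 0.003
```

Request:
apply_moves --pt "0 0 1 0 0 0 1" --pt "0 0 2 0 0 0 1" --pt "0 0 3 0 0 0 1"

```text
time_s: 3.58
position: [536.9, 40.7, 67.9]
ee_rot: [0.998, -0.069, 0.001, -0.001]
ft_force: [-6.0, -2.5, 15.6]
gripper_width: 0.002
```

Request:
apply_moves --pt "0 10 -25 0 0 0 1" --pt "0 50 -55 0 0 0 1" --pt "0 95 -95 0 0 0 1" --pt "0 140 -130 0 0 0 1" --pt "0 170 -150 0 0 0 1" --pt "0 170 -150 0 0 0 1" --pt "0 170 -150 0 0 0 1" --pt "0 170 -150 0 0 0 1"

```text
time_s: 4.58
position: [512.4, -126.4, 215.9]
ee_rot: [0.998, -0.069, -0.0, -0.001]
ft_force: [0.2, -0.6, 0.2]
gripper_width: 0.003
```

```bash
python3 - <<'E'
from h import *
import cv2
rows([(-32,-40,100),(32,-40,100)])
for n,s in(("top",(slice(115,320),slice(140,360))),("side",(slice(80,280),slice(130,330)))):
    cv2.imwrite(f"pics/{n}2.png",cv2.resize(env.get_image(n)[s],None,fx=3,fy=3,interpolation=cv2.INTER_CUBIC))
E
```

```text
t 4.58 box [   1.1 -214.4  215.9] F [ 0.2 -0.6  0.2] turn [-0.1  0.   0.2] grip 0.0
[ -32.3 -174.2  116.3] (-32, -40, 100)
[  31.7 -174.   116.3] (32, -40, 100)
```

View pics/side2.png

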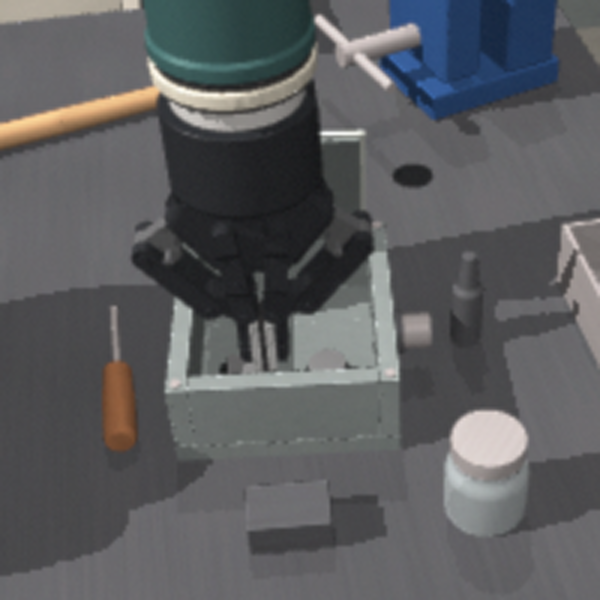

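View pics/top2.png

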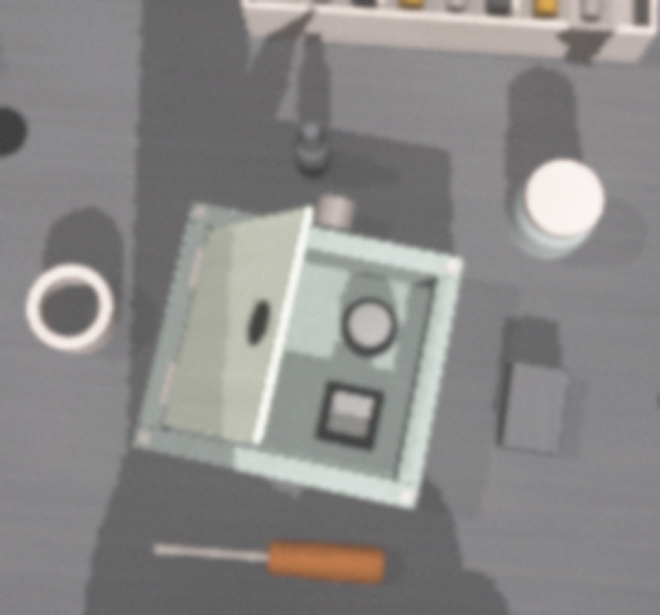

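The cover is open. In the top crop the round button is at (369,325), on the +x side, and the square one is at (351,413).

```bash
python3 - <<'E'
from h import *
for q in((369,325),(353,408)):
    print(b(ray("top",(140+q[0]/3,115+q[1]/3),45)).round(1))
# open cover free edge check
for q in((308,208),(262,442)):
    print("edge",b(ray("top",(140+q[0]/3,115+q[1]/3),226)).round(1))
rows([(32,-40,110),(32,-40,55),(32,-40,48),(32,-40,36)])
E
```

```text
[ 29.4 -41.   45. ]
[-29.  -42.1  45. ]
edge [ 62.3   5.4 226. ]
edge [-68.4   1.6 226. ]
t 4.67 box [   1.3 -214.6  216.2] F [ 0.7  0.8 -1.5] turn [-0.1  0.   0.2] grip -0.0
[  31.4 -174.2  106.6] (32, -40, 110)
[  31.4 -174.1  161.6] (32, -40, 55)
[  31.4 -174.1  168.6] (32, -40, 48)
[  31.4 -174.1  180.6] (32, -40, 36)
```

Request:
apply_moves --pt "0 0 0 0 0 0 1" --pt "0 0 0 0 0 0 1" --pt "0 0 0 0 0 0 1" --pt "0 0 0 0 0 0 1" --pt "8 -40 10 0 0 0 1" --pt "16 -90 30 0 0 0 1" --pt "25 -140 50 0 0 0 1" --pt "30 -174 60 0 0 0 1" --pt "30 -174 80 0 0 0 1"

```text
time_s: 5.8
position: [567.6, 43.9, 137.0]
ee_rot: [0.998, -0.067, 0.001, -0.001]
ft_force: [-0.0, 0.0, -0.8]
gripper_width: 0.004
```

```bash
python3 - <<'E'
from h import *
import cv2
rows([(31,-40.5,55),(31,-40.5,48),(31,-40.5,36)])
for n,s in(("top",(slice(115,320),slice(140,360))),("side",(slice(80,280),slice(130,330)))):
    cv2.imwrite(f"pics/{n}3.png",cv2.resize(env.get_image(n)[s],None,fx=3,fy=3,interpolation=cv2.INTER_CUBIC))
E
```

```text
t 5.8 box [ 31.8 -38.  137. ] F [-0.   0.  -0.8] turn [-0.2 -0.1  0.4] grip 0.0
[-1.   2.7 82. ] (31, -40.5, 55)
[-1.   2.7 89. ] (31, -40.5, 48)
[ -1.1   2.8 101. ] (31, -40.5, 36)
```

View pics/side3.png

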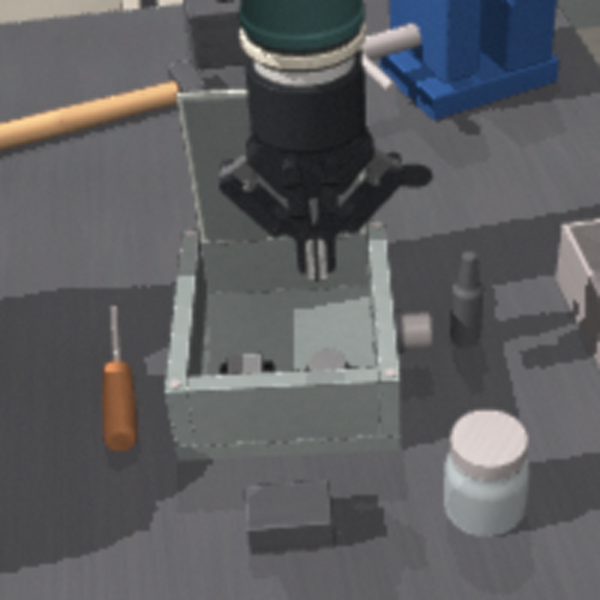

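View pics/top3.png

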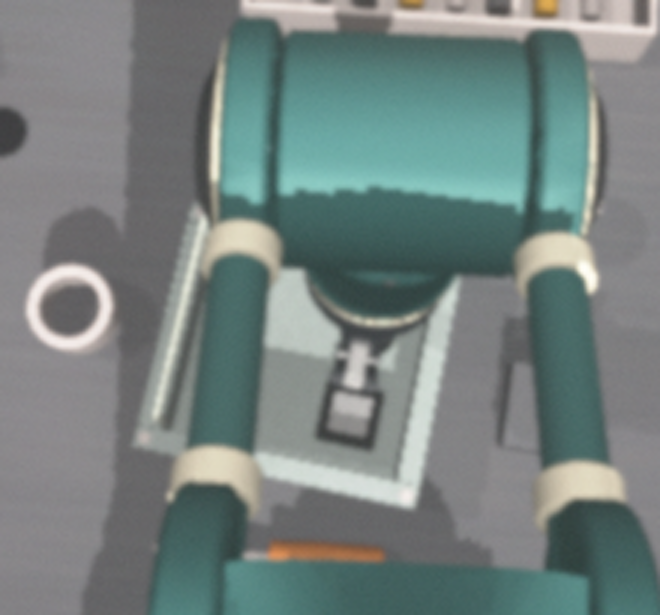

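Request:
apply_moves --pt "-0.5 1.5 40 0 0 0 1" --pt "-1 2.5 80 0 0 0 1" --pt "-1 2.5 88 0 0 0 1" --pt "-1 2.5 92 0 0 0 1" --pt "-1 2.5 96 0 0 0 1" --pt "-1 2.5 99 0 0 0 1" --pt "-1 2.5 101 0 0 0 1" --pt "-1 2.5 102 0 0 0 1"

```text
time_s: 6.9
position: [563.8, 39.0, 36.8]
ee_rot: [0.998, -0.068, -0.001, -0.0]
ft_force: [-12.3, -3.2, 31.7]
gripper_width: -0.0
```

Request:
apply_moves --pt "0 0 1 0 0 0 1" --pt "0 0 1 0 0 0 1" --pt "0 0 -20 0 0 0 1" --pt "0 0 -70 0 0 0 1" --pt "0 0 -125 0 0 0 1" --pt "0 0 -180 0 0 0 1" --pt "-10 0 -220 0 0 0 1" --pt "-20 0 -225 0 0 0 1" --pt "-30 0 -225 0 0 0 1"

```text
time_s: 8.02
position: [534.0, 43.1, 261.0]
ee_rot: [0.998, -0.068, -0.002, -0.0]
ft_force: [-0.2, -0.5, -0.4]
gripper_width: -0.003
```

```bash
python3 - <<'E'
from h import *
import cv2
rows([(0,30,262),(0,100,262),(0,100,202)])
for n,s in(("top",(slice(115,320),slice(140,360))),("side",(slice(80,280),slice(130,330)))):
    cv2.imwrite(f"pics/{n}4.png",cv2.resize(env.get_image(n)[s],None,fx=3,fy=3,interpolation=cv2.INTER_CUBIC))
E
```

```text
t 8.03 box [ -1.4 -43.5 261. ] F [-0.2 -0.5 -0.4] turn [-0.   0.2  0.3] grip -0.0
[  1.8 -73.5  -0.9] (0, 30, 262)
[   2.2 -143.5   -0.9] (0, 100, 262)
[   2.4 -143.5   59.1] (0, 100, 202)
```

View pics/side4.png

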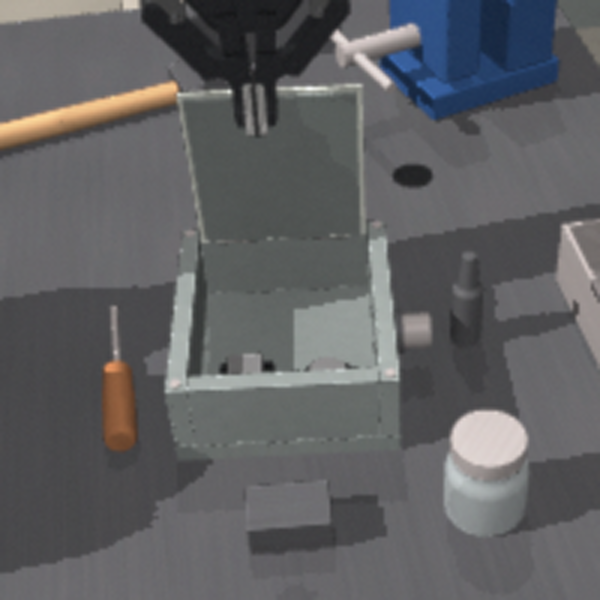

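View pics/top4.png

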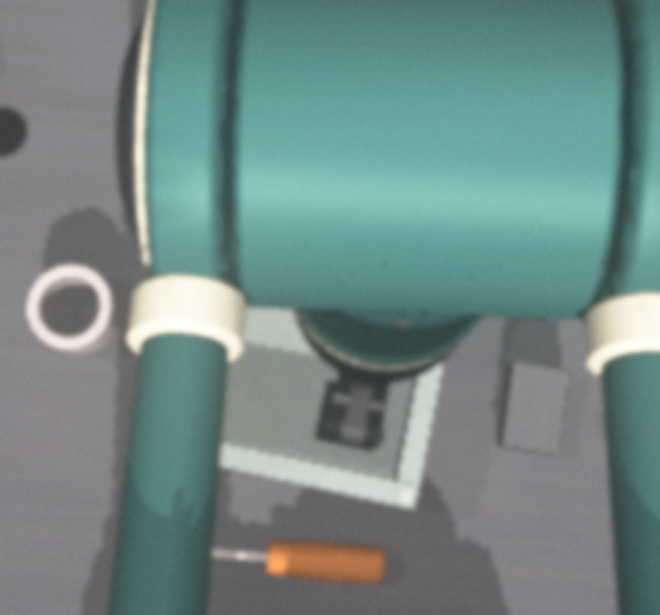

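```bash
python3 - <<'E'
from h import *
for q in((183,96),(360,87)): print(b(ray("side",(130+q[0]/3,80+q[1]/3),226)).round(1))
for p in((-68,59,226),(68,59,226)):
    u=proj("side",w(p)); print(((u-[130,80])*3).round(0))
E
```

```text
[-60.9  56.4 226. ]
[ 68.2  57.6 226. ]
[173.  95.]
[360.  86.]
```

The open cover's edge sits at y≈57, z=226, as expected for fully open. The fingers now go over it and down behind it.

Request:
apply_moves --pt "0 -30 -6 0 0 0 1" --pt "1 -75 -8 0 0 0 1" --pt "2 -120 -8 0 0 0 1" --pt "2 -155 -5 0 0 0 1" --pt "2 -155 10 0 0 0 1" --pt "2 -155 40 0 0 0 1" --pt "2 -153 60 0 0 0 1" --pt "2 -153 60 0 0 0 1"

```text
time_s: 9.12
position: [552.5, 192.9, 195.7]
ee_rot: [0.998, -0.068, -0.006, 0.001]
ft_force: [0.1, -0.7, 0.2]
gripper_width: -0.004
```

```bash
cat >> h.py <<'E'
def arc(th,r=130,hw=11):
    d=np.array([-np.cos(th),np.sin(th)]); n=np.array([np.sin(th),np.cos(th)])
    q=np.array([78,72.5])+r*d+2.5*n
    return (0,q[0]+hw,q[1])
E
python3 - <<'E'
from h import *
rows([arc(t) for t in np.arange(1.5,0.55,-0.1)])
E
```

```text
t 9.12 box [ -4.1 107.4 195.7] F [ 0.1 -0.7  0.2] turn [0.2 0.7 0.3] grip -0.0
[ 3.9 25.1 -6.6] (0, np.float64(82.29790124970876), np.float64(202.35119126269635))
[ 3.9 38.1 -5.2] (0, np.float64(69.36789574793981), np.float64(201.0333827557504))
[ 3.8 50.8 -2.6] (0, np.float64(56.634047742346596), np.float64(198.43131117579654))
[ 3.8 63.2  1.3] (0, np.float64(44.22358963295047), np.float64(194.5709755619311))
[ 3.8 75.1  6.4] (0, np.float64(32.26052261482849), np.float64(189.49094711155053))
[ 3.9 86.5 12.7] (0, np.float64(20.86437769916153), np.float64(183.24198378969686))
[ 3.9 97.2 20.1] (0, np.float64(10.149021398882287), np.float64(175.88652317224947))
[  4.  107.1  28.5] (0, np.float64(0.22151801211724198), np.float64(167.49805859030582))
[  4.  116.1  37.9] (0, np.float64(-8.81894012888933), np.float64(158.160404809111))
[  4.1 124.1  48.1] (0, np.float64(-16.88202375477065), np.float64(147.9668605786287))
```

Request:
apply_moves --pt "2 14 -6 0 0 0 1" --pt "4 25 -6.5 0 0 0 1" --pt "4 32 -6 0 0 0 1" --pt "4 38 -5 0 0 0 1" --pt "4 45 -4 0 0 0 1" --pt "4 51 -2.5 0 0 0 1" --pt "4 57 -0.5 0 0 0 1" --pt "4 63 1.5 0 0 0 1"

```text
time_s: 10.12
position: [547.8, 129.6, 194.2]
ee_rot: [0.998, -0.068, -0.006, 0.001]
ft_force: [1.7, 1.3, 2.4]
gripper_width: -0.001
```

```bash
python3 - <<'E'
from h import *
import cv2
rows([arc(t) for t in np.arange(1.15,0.2,-0.1)])
for n,s in(("side",(slice(80,280),slice(130,330))),):
    cv2.imwrite(f"pics/{n}5.png",cv2.resize(env.get_image(n)[s],None,fx=3,fy=3,interpolation=cv2.INTER_CUBIC))
E
```

```text
t 10.12 box [1.000e-01 4.410e+01 1.942e+02] F [1.7 1.3 2.4] turn [0.2 0.7 0.3] grip -0.0
[-0.1  5.9  2.1] (0, np.float64(38.17854253571084), np.float64(192.1805308360781))
[-0.1 17.6  7.8] (0, np.float64(26.48432183806052), np.float64(186.5089469469515))
[-0.1 28.6 14.6] (0, np.float64(15.414737131668547), np.float64(179.6982233462783))
[-0.  38.9 22.5] (0, np.float64(5.080392047803024), np.float64(171.8164105329505))
[ 0.  48.4 31.5] (0, np.float64(-4.415456053538431), np.float64(162.94226097521795))
[ 0.1 56.9 41.3] (0, np.float64(-12.977927797037207), np.float64(153.16444224205773))
[ 0.2 64.4 51.9] (0, np.float64(-20.521469795409132), np.float64(142.58065106613438))
[ 0.3 70.9 63.2] (0, np.float64(-26.97070947056997), np.float64(131.29663719034153))
[ 0.4 76.1 75.1] (0, np.float64(-32.26120815152068), np.float64(119.42514675132703))
[ 0.6 80.1 87.4] (0, np.float64(-36.34010492424755), np.float64(107.08479575736449))
```

View pics/side5.png

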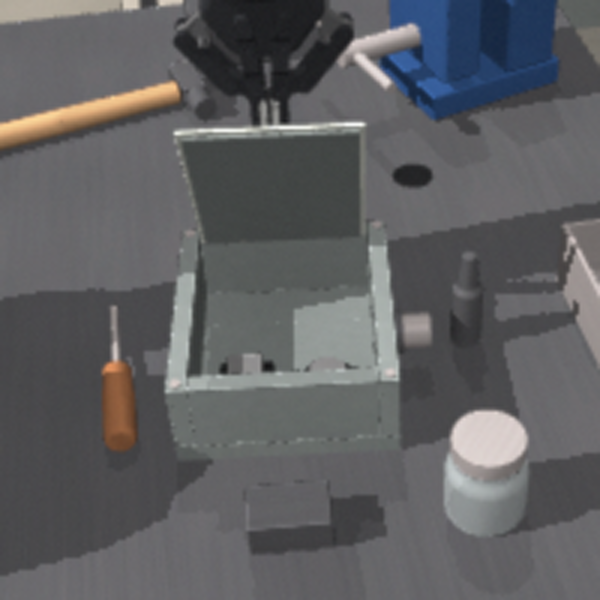

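The cover is moving down, with its free edge now at row 130 of the crop and the fingers behind it on the outer face. Force is light, so I'll continue along the arc.

Request:
apply_moves --pt "0 6 2 0 0 0 1" --pt "0 17.5 8 0 0 0 1" --pt "0 28.5 14.5 0 0 0 1" --pt "0 39 22.5 0 0 0 1" --pt "0 48.5 31.5 0 0 0 1" --pt "0 57 41 0 0 0 1" --pt "0 64.5 52 0 0 0 1" --pt "0 71 63 0 0 0 1" --pt "0 76 75 0 0 0 1"

```text
time_s: 11.3
position: [536.3, 52.7, 118.6]
ee_rot: [0.998, -0.068, -0.007, 0.002]
ft_force: [2.6, 1.3, 2.9]
gripper_width: 0.002
```

```bash
python3 - <<'E'
from h import *
import cv2
rows([arc(t) for t in (0.35,.28,.21,.15,.1,.06,.03,0,-.02,-.035,-.05)])
for n,s in(("side",(slice(80,280),slice(130,330))),):
    cv2.imwrite(f"pics/{n}6.png",cv2.resize(env.get_image(n)[s],None,fx=3,fy=3,interpolation=cv2.INTER_CUBIC))
E
```

```text
t 11.3 box [ -0.4 -33.7 118.6] F [2.6 1.3 2.9] turn [0.3 0.7 0.3] grip 0.0
[ 0.4 -1.4 -0.8] (0, np.float64(-32.26120815152063), np.float64(119.42514675132712))
[0.5 1.6 7.8] (0, np.float64(-35.24631785898993), np.float64(110.82887290911171))
[ 0.6  3.9 16.6] (0, np.float64(-37.62286916452403), np.float64(102.04486426680332))
[ 0.7  5.4 24.2] (0, np.float64(-39.166644800501494), np.float64(94.39888491640801))
[ 0.8  6.3 30.7] (0, np.float64(-40.100957944526286), np.float64(87.96585457728273))
[ 0.9  6.8 35.9] (0, np.float64(-40.616160175377935), np.float64(82.7908221921658))
[ 0.9  7.  39.7] (0, np.float64(-40.86651563686215), np.float64(78.8982901106969))
[ 0.9  7.1 43.6] (0, np.float64(-41.0), np.float64(75.0))
[ 1.   7.2 46.2] (0, np.float64(-41.02399753338844), np.float64(72.39967334653315))
[ 1.   7.1 48.2] (0, np.float64(-41.00786526456436), np.float64(70.44939780774502))
[ 1.   7.1 50.1] (0, np.float64(-40.962481774522324), np.float64(68.49958364579923))
```

View pics/side6.png

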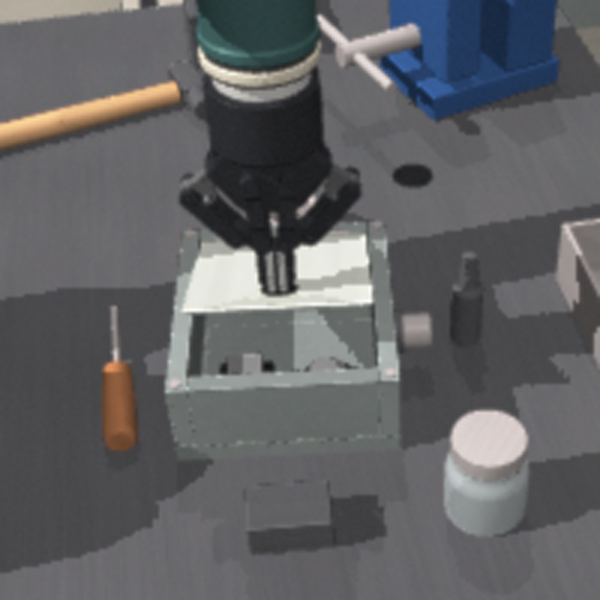

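Request:
apply_moves --pt "0.5 2 8 0 0 0 1" --pt "0.5 4.5 16.5 0 0 0 1" --pt "0.5 6 24 0 0 0 1" --pt "1 7.5 30.5 0 0 0 1" --pt "1 8.5 36 0 0 0 1" --pt "1 9 41 0 0 0 1" --pt "1 9 45 0 0 0 1" --pt "1 9 48 0 0 0 1" --pt "1 9 50 0 0 0 1" --pt "1 9 51.5 0 0 0 1"

```text
time_s: 12.6
position: [534.4, 43.3, 67.7]
ee_rot: [0.998, -0.068, -0.008, 0.002]
ft_force: [-7.5, 2.6, 23.3]
gripper_width: -0.002
```

Request:
apply_moves --pt "0 0 0.5 0 0 0 1" --pt "0 0 -4 0 0 0 1" --pt "0 0 -10 0 0 0 1" --pt "0 0 -25 0 0 0 1" --pt "0 30 -50 0 0 0 1" --pt "0 75 -90 0 0 0 1" --pt "0 125 -130 0 0 0 1" --pt "0 175 -150 0 0 0 1" --pt "0 175 -150 0 0 0 1"

```text
time_s: 13.72
position: [514.1, -133.4, 221.9]
ee_rot: [0.997, -0.07, -0.005, 0.003]
ft_force: [-0.7, 0.4, -0.6]
gripper_width: -0.002
```

```bash
python3 - <<'E'
from h import *
import cv2
rows([])
for n,s in(("top",(slice(115,320),slice(140,360))),("side",(slice(80,280),slice(130,330)))):
    cv2.imwrite(f"pics/{n}7.png",cv2.resize(env.get_image(n)[s],None,fx=3,fy=3,interpolation=cv2.INTER_CUBIC))
E
```

```text
t 13.72 box [   3.8 -221.   221.9] F [-0.7  0.4 -0.6] turn [0.4 0.6 0. ] grip -0.0
```

View pics/side7.png

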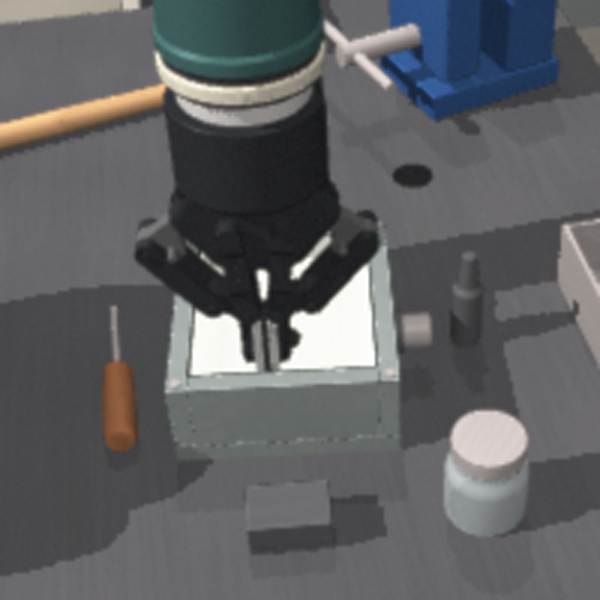

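View pics/top7.png

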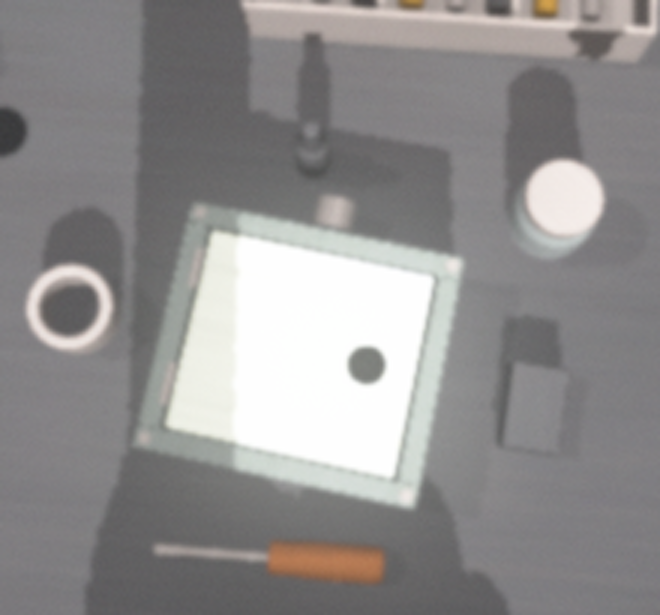

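The cover is shut and flush, with the pad at crop (366,365) and even gaps all round. The bystanders are at the same pixels as before, and nothing is touching. Handing in.

```bash
python3 - <<'E'
from h import *
print(env.sign_off(), env.observe()["time_s"])
E
```

```text
the job is handed in; nothing more can be done
the job is handed in; nothing more can be done
```

I carried out every step and handed the job in at about 13.8 s of the 51 s allowed; sign-off gave no verdict.

- **Opening:** I pressed the cover at the pad to its hard stop (15.6 N) and let go. It popped fully open; its free edge was within about 3 mm of the fully open position.
- **Round button:** It is on the box's +x side. I pushed it to its stop, with the tip at z = 36.8 mm (37 mm expected) and 32 N. The last picture before closing showed it lowered and the square button apparently untouched.
- **Closing:** I swept the cover down from its outer side with the shut fingertips. I pressed it to its stop (23 N) and let go.

**Last checks:** about 0.9 s after release the pictures showed the cover shut and flush, the fingers well clear with no real force on the tool, and the bystanders where they had been. The joint values themselves could not be read. I could not see the buttons again once the cover was shut.

**Disagreements:**
- The two cameras differed by up to 4 mm on the box position.
- The buttons measured about 3 mm nearer the middle than stated, so I aimed in between.
- One corner of the open cover measured 7 mm off in x.
- The first look after the pop, about 1 s in, caught the cover still opening, so I waited before going in.

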